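# Fetch the steel rule from the short-opening bench drawer

### The job

I need the steel rule that lies in the grey bench-top drawer unit. Take the spray bottle that stands in the drawer's way and set it down upright on the bench where the open drawer will not reach it, then pull the drawer out to its stop. The drawer stops before the whole rule is uncovered, so do not lift the rule level: raise its front end over the drawer front, draw it out on the slant from under the unit's top without wrenching it, and finish with the gripper still holding the rule, all of it up in the air well above the unit and the rolls on top of it; leave the mug, small carton and glue stick where they are.

Things in the scene. Friction and masses are not known exactly. Their poses are not given: they have to be found in the camera images.
- drawer_unit: Grey steel bench-top unit with one blue-fronted drawer, fixed to the bench: 350 mm deep (its x), 240 mm wide (y), 90 mm high. Origin: centre of its underside, on the bench. Its -x axis points out of the front, the way the drawer opens; the carcass front is the plane x = -175 mm. Two fixed rolls, up to 55 mm high, stand on the rear half of its top.
- unit_lip (a point): Middle of the lower front edge of the unit's top panel: at x = -175 mm, y = 0, 80 mm over the bench. The 10 mm thick panel covers everything behind (+x of) it. Fixed; same axes as the unit.
- drawer (a joint): How far the drawer is pulled out, in m: 0 closed, 0.18 at its fixed stop. It slides along the unit's -x with about 1.5 N of friction and stays where it is left.
- drawer_front (a point): Middle of the top edge of the drawer's 12 mm thick front panel, 74 mm over the bench; moves with the drawer, same axes as the unit. The panel's inner face is 6 mm behind (+x). The drawer inside is 206 mm wide (y -103 to +103 mm) and 333 mm long; its floor is 20 mm, its side and back walls 55 mm over the bench.
- drawer_handle (a point): Middle of the drawer's steel bow handle: a round horizontal bar, 10 mm thick, 104 mm long along the unit's y, 62 mm over the bench, with its centre 40 mm in front of the drawer front panel (35 mm clear gap behind the bar). It moves with the drawer; same axes as the unit.
- steel_rule: Grey steel rule lying flat on the drawer floor, roughly along the drawer: 310 mm long (its x), 28 mm wide (y), 8 mm thick, 60 g (may vary by a third). Origin: centre of its underside. Its -x end is nearest the drawer front. With the drawer open its front half is uncovered, its back part still under the unit's top. It rides along with the drawer but may shift 1 to 2 cm.
- rule_end_front (a point): Middle of the rule's -x end face (the end nearest the drawer front), at half thickness.
- rule_end_back (a point): Middle of the rule's +x end face (the end deepest in the drawer), at half thickness.
- ink_pad: Black flat ink pad, 70 x 110 x 19 mm, loose in the drawer beside the rule (on the unit's +y side), half way back. Origin: centre of its underside. It may stay or shift there.
- spray_bottle: Pink spray bottle, black trigger head, upright on the bench in front of the drawer: 260 mm high, 0.32 kg (within a fifth). Origin: centre of its foot. Body 52 mm thick (x), y -57 to +39 mm, to 163 mm; neck 42 mm thick to 214 mm; head above it to 260 mm, 30 mm thick (x), y -28 to +46 mm, trigger and nozzle on +y. Can be taken from above across the head's x, at y = 0.
- mug: White dotted mug, 82 mm wide, 91 mm high, handle on one side. Bystander. Origin: centre of its foot.
- small_carton: Small brown carton, 77 x 102 x 63 mm. Bystander. Origin: centre of its underside.
- glue_stick: Yellow glue stick with blue cap, standing upright, 29 mm wide, 92 mm high. Bystander. Origin: centre of its foot.

How it is judged:
On the way, in this order (a step that is already met when the one before it is completed fails the run):
1. The spray bottle stands upright on the bench, let go, out of the drawer's way, while the drawer is still shut (angle between spray_bottle's own z axis and vertical below 0.08 rad and height (world z) of spray_bottle between -0.008 and 0.008 m and contact force between the fingers and spray_bottle below 0.1 N and linear speed of spray_bottle below 0.03 m/s and value of joint drawer below 0.05 m and (x of spray_bottle in the frame of drawer_unit below -0.425 m or y of spray_bottle in the frame of drawer_unit below -0.145 m or y of spray_bottle in the frame of drawer_unit above 0.145 m)), for 0.2 s.
2. The drawer is pulled out to its stop, the rule still in it (value of joint drawer above 0.168 m and height (world z) of steel_rule below 0.035 m), for 0.2 s.
3. The rule is on the slant, front end over the drawer front, back end still under the unit's top (height (world z) of rule_end_front above 0.078 m and height (world z) of rule_end_back below 0.08 m and x of rule_end_back in the frame of drawer_unit above -0.175 m), for 0.05 s.
At the end, for the whole second after the job is handed in: The gripper holds the rule still, both ends over 150 mm above the bench, touching neither unit nor bottle; the bottle stands upright (within 5 degrees) on the bench, let go, over 145 mm to the side of the unit's middle line or over 250 mm in front of its carcass (height (world z) of each of rule_end_front, rule_end_back above 0.15 m and contact force between the fingers and steel_rule above 1 N and contact force between steel_rule and drawer_unit below 0.1 N and contact force between each of steel_rule, the fingers and spray_bottle below 0.1 N and linear speed of steel_rule below 0.05 m/s and angle between spray_bottle's own z axis and vertical below 0.08 rad and height (world z) of spray_bottle between -0.008 and 0.008 m and (x of spray_bottle in the frame of drawer_unit below -0.425 m or y of spray_bottle in the frame of drawer_unit below -0.145 m or y of spray_bottle in the frame of drawer_unit above 0.145 m)); the arm keeps its last pose, push and grip.
It fails at once if The spray bottle is tipped over (angle between spray_bottle's own z axis and vertical above 0.4 rad).
It fails at once if The drawer or unit is run against the spray bottle (contact force between spray_bottle and drawer_unit above 2 N).
It fails at once if The rule, once raised off the drawer floor, is wrenched against the unit or drawer (over 30 N) (contact force between steel_rule and drawer_unit above 30 N and angle between steel_rule's own z axis and vertical above 0.08 rad).
It fails at once if The mug, small carton or glue stick is shifted (over 30 mm) or tipped (distance of any of mug, small_carton, glue_stick from where it was at the start of the episode above 0.03 m or angle between glue_stick's own z axis and vertical above 0.4 rad).
It also fails if it takes over 72 s, if anything falls off the work surface, if the arm or the gripper's body presses on something with over 40 N, if the wrist force passes 120 N, or if a joint passes its speed limit or range.

### The arm

A 6-joint arm with a two-finger parallel gripper is mounted at the origin on a cart in front of the work surface, level with it; the furniture and walls round the work are solid. World frame = base frame: x ahead of the robot, y to its left, z up, the work surface at z = 0. Lengths are in m, angles in rad, forces in N, time in s.
With the tool pointing down it reaches from about 0.3 to 0.775 m from the base axis. Payload 14.6 kg.
Tool frame: the origin (TCP) lies at the centre of the arm's flange, where the gripper is bolted on; the fingertips stand 199 mm ahead of it and the grasp point (between the pads) lies 180 mm ahead of it; z points along the fingers, y is the line along which they close (so a half turn about z gives the same grasp; the last joint's range is limited). The gripper opens to 94 mm and grips with 3 to 60 N. Pads are 16 mm wide; open, the fingers measure 119 mm over their backs; the gripper's body (75 mm by 177 mm) begins 78 mm behind the grasp point.
Start: joints at [1.124, 0.3, 1.521, -0, 1.321, -0.067], TCP at [0.204, 0.511, 0.405] pointing down, gripper open.
Joint ranges: [-3.03, 3.03], [-0.79, 2.21], [0.23, 2.52], [-1.04, 4.18], [0, 3.07], [-2.55, 2.55]. Speed limits (rad/s): [2.22, 2.22, 2.57, 3.14, 3.14, 3.14].

### API

Orientations are given as [roll, pitch, yaw] about the fixed x, y, z axes, in that order (R = Rz(yaw) Ry(pitch) Rx(roll)).
In Python, from station import ctrl gives the robot as it stands. The module is installed in compiled form; this text tells all that it offers.
- The arm moves only by the tool servo_tool, never from a script. Its argument "motion" is a list of rows, each a list of 5 numbers: the closure, from 0 (fully open) to 1 (shut), then the shift along the world's x, y, z in cm, then the turn about the world's z in degrees. A call has 1 to 20 rows; each row is the pose to reach, as a shift and turn from the pose commanded when the call began; what a row does not reach only later rows make up. A row lasts 1/8 s, in which the tool goes at most 62.5 mm and 10.7 degrees, less where a joint would pass 70% of its speed; a pose out of reach is approached as far as the arm can. A call with a gripper value outside its range is refused whole. The fingers move at their own pace and stop on an object; "squeeze" is the grip in N (left out, the last holds). Time passes only in rows, so rows that repeat a pose let the fingers close. It gives the time, the measured TCP pose, the force, the opening and the grip force at its end, in the units of the state.
- ctrl.get_obs(): the state, without advancing time (a new reading comes with each control period).
- ctrl.camera(name): name is "scene" or "top"; returns a dict with "image" (400x640x3 uint8, red, green, blue), "fx", "fy", "cx", "cy" (pixels), "camera_from_world" (4x4, takes a point from world to camera coordinates). Camera axes: x right, y up, looking along -z (the intrinsics and any distortion apply to the point x, -y, -z); pixel columns grow to the right and rows downward; lengths in m; the calibration is good to about 2 mm. A picture is of the moment at which its call begins. There is no depth.
- ctrl.hand_in(): hands the job in; it is judged then, once.
The state is a dict: "time_s": time; "qpos": joint angles; "joint_vel": joint speeds; "tau": joint torques, N m; "ee_pos": TCP position; "eef_rot": TCP orientation; "force": force on the tool from outside, world axes, zero at the start; "moment": the same for the moment, N m; "grip_width": finger opening in m; "grip_force": force on a finger pad.
Only numpy, scipy, OpenCV 4.12 (cv2) and the standard library are available. Lean on these libraries where they do the work, as an engineer would, in place of code of your own. Each camera call takes 0.05 s, during which the arm holds its last target. There are 200 camera calls.

## Working session

There is one attempt and no reset: what is moved stays moved. The work goes in short steps, Python scripts to look and compute and a tool call to move; the robot and the scene stay as the last step left them, time stands still between calls to the robot, and variables do not carry over. Pictures are saved under pics/ and viewed, at most 10 in all, crops included, and the job is handed in when it is done.

Besides the shell and the picture viewer there is one more tool, called after "Request:" as a command line: name --pt "numbers of a row" for each row, then --argument value for the rest. servo_tool: Moves the arm, as the interface text tells. Its arguments: {"type":"object","properties":{"motion":{"type":"array","items":{"type":"array","items":{"type":"number"}}},"squeeze":{"type":"number"}},"required":["motion"]}

```bash
mkdir -p pics
cat > h.py <<'E'
import numpy as np, cv2
from station import ctrl
def snap(n,f):
    c=ctrl.camera(n); cv2.imwrite(f,c["image"][:,:,::-1]); return c
def ray(c,u,v):
    T=np.array(c["camera_from_world"]);R=T[:3,:3];o=-R.T@T[:3,3]
    d=R.T@np.array([(u-c["cx"])/c["fx"],-(v-c["cy"])/c["fy"],-1.]);return o,d
def onz(c,u,v,z):
    o,d=ray(c,u,v);return o+d*(z-o[2])/d[2]
def proj(c,p):
    T=np.array(c["camera_from_world"]);q=T[:3,:3]@np.array(p)+T[:3,3]
    return c["cx"]+c["fx"]*q[0]/-q[2],c["cy"]-c["fy"]*q[1]/-q[2]
E
python3 - <<'E'
from h import *
import pickle
d={}
for n in("scene","top"):
    d[n]=c=snap(n,f"pics/{n}0.png"); print(n,[k for k in c],ray(c,320,200),c["fx"])
pickle.dump(d,open("c0.pkl","wb"))
o=ctrl.get_obs();print({k:np.round(o[k],3) for k in("time_s","ee_pos","eef_rot","grip_width")})
E
```

```text
scene ['image', 'fx', 'fy', 'cx', 'cy', 'camera_from_world'] (array([ 0.07008567, -0.69647767,  0.59227758]), array([ 0.48692481,  0.74453903, -0.45688522])) 388.18312471095925
top ['image', 'fx', 'fy', 'cx', 'cy', 'camera_from_world'] (array([0.47333656, 0.1186223 , 1.14704489]), array([ 1.17875751e-01,  8.20647855e-05, -9.93047979e-01])) 461.0138946584522
{'time_s': np.float64(0.1), 'ee_pos': array([0.204, 0.511, 0.404]), 'eef_rot': array([-3.141,  0.   ,  2.762]), 'grip_width': np.float64(0.094)}
```

View pics/scene0.png

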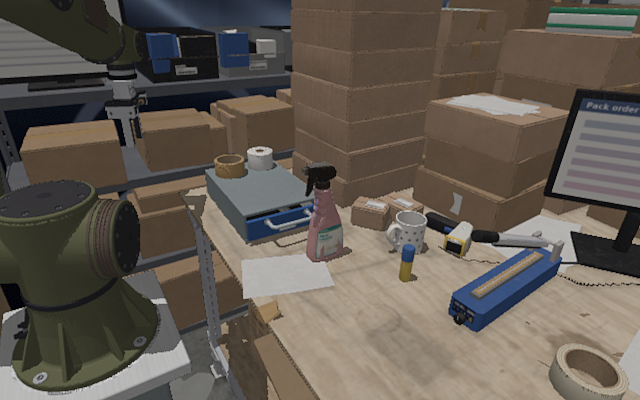

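View pics/top0.png

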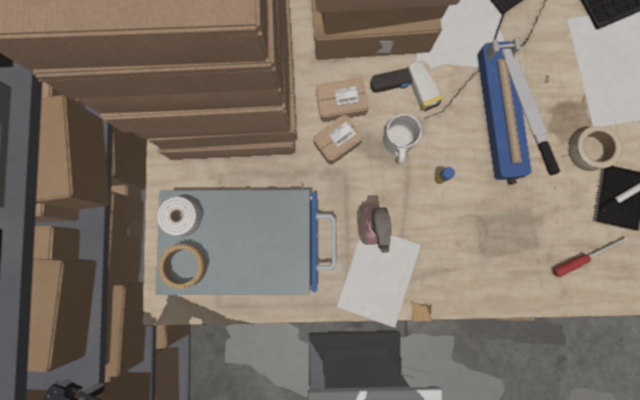

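The scene shows the unit with its drawer front facing world −y, and the pink bottle in front of the handle at about (325,215). In the top view, the unit's top spans about (157..311, 188..294), the handle is at about (328,241), the bottle head at about (377,225), the mug at (402,133) and the glue stick at (446,173).

Run:
```python
from h import *
import pickle
d=pickle.load(open("c0.pkl","rb"));c=d["top"];im=c["image"][:,:,::-1].copy()
hsv=cv2.cvtColor(im,cv2.COLOR_BGR2HSV)
print("hsv unit",hsv[210,250],"head",hsv[225,382],hsv[235,382],"pink",hsv[225,368],"blue",hsv[215,315])
def big(m):
    cs,_=cv2.findContours(m.astype(np.uint8),0,2);return max(cs,key=cv2.contourArea)
b,g,r=[im[:,:,i].astype(int) for i in range(3)]
m=(b-r>5)&(b-r<40);m[:180]=0;m[300:]=0;m[:,:150]=0;m[:,312:]=0
k=big(cv2.morphologyEx(m.astype(np.uint8),2,np.ones((3,3))));R=cv2.minAreaRect(k)
print(R);B=cv2.boxPoints(R);W=np.array([onz(c,*p,.09)for p in B]);print(W.round(3),np.linalg.norm(np.diff(W,axis=0),axis=1))
m=(b-r>40);m[:180]=0;m[300:]=0;m[:,:300]=0;m[:,330:]=0
k=big(m);B=cv2.boxPoints(cv2.minAreaRect(k));print("front",np.array([onz(c,*p,.074)for p in B]).round(3))
for u,v in[(333,214),(333,267),(316,214),(316,267)]:print("handle",onz(c,u,v,.062).round(3))
for n,u,v,z in[("mug",402,133,.09),("glue",447,173,.092),("carton",338,139,.063),("deskedge",250,323,0),("c",410,320,0),("paper",380,280,0),("rolls",178,216,.145),("r",182,266,.145)]:print(n,onz(c,u,v,z).round(3))
for n,w in(("top",(345,190,410,265)),("scene",(270,150,360,270))):
    x0,y0,x1,y1=w;cv2.imwrite(f"pics/b_{n}.png",cv2.resize(d[n]["image"][y0:y1,x0:x1,::-1],None,fx=5 if n=="top" else 4.5,fy=5 if n=="top" else 4.5))
a=cv2.imread("pics/b_top.png");b_=cv2.imread("pics/b_scene.png");h=max(a.shape[0],b_.shape[0])
cv2.imwrite("pics/b.png",np.hstack([np.vstack([q,np.zeros((h-q.shape[0],q.shape[1],3),np.uint8)])for q in(a,b_)]))
print(a.shape,b_.shape)
```

```text
hsv unit [ 90   9 135] head [ 17  31 117] [ 15  30 120] pink [  4  51 134] blue [110  95 142]
((255.0, 253.5), (79.0, 104.0), 90.0)
[[0.572 0.389 0.09 ]
 [0.567 0.149 0.09 ]
 [0.388 0.153 0.09 ]
 [0.393 0.388 0.09 ]] [0.23984782 0.17874871 0.2350328 ]
front [[0.618 0.139 0.074]
 [0.617 0.128 0.074]
 [0.391 0.132 0.074]
 [0.391 0.144 0.074]]
handle [0.568 0.089 0.062]
handle [0.444 0.092 0.062]
handle [0.569 0.129 0.062]
handle [0.445 0.131 0.062]
mug [ 0.753 -0.077  0.09 ]
glue [ 0.655 -0.177  0.092]
carton [0.749 0.072 0.063]
deskedge [0.312 0.295 0.   ]
c [ 0.312 -0.093  0.   ]
paper [ 0.409 -0.024  0.   ]
rolls [0.564 0.43  0.145]
r [0.455 0.419 0.145]
(375, 325, 3) (540, 405, 3)
```

View pics/b.png

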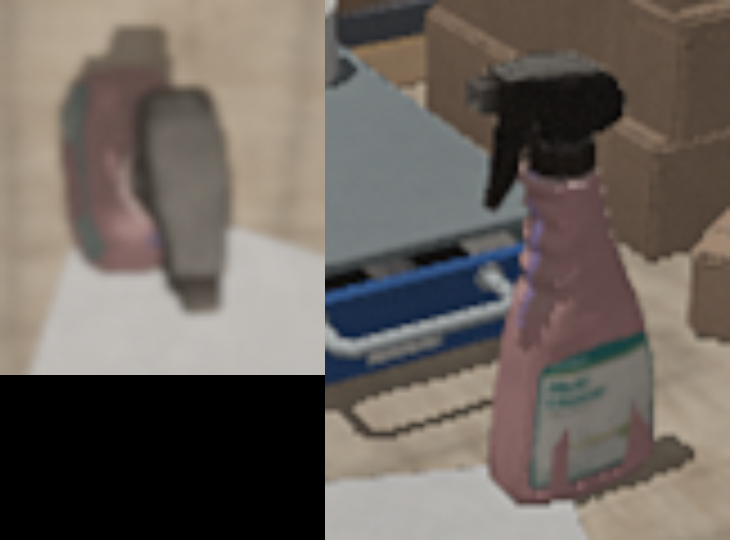

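The crop shows the head running from its rear end at (381,208) to the nozzle at (385,251) in the top view. The nozzle points toward world −x, so the bottle's axes are roughly parallel to the unit's.

Run:
```python
from h import *
import pickle
d=pickle.load(open("c0.pkl","rb"));c=d["top"];s=d["scene"]
a=onz(c,381.5,208,.258);b=onz(c,385.5,251.5,.255);p=a+(b-a)*28/74
print("head",a,b,np.linalg.norm(b-a),"y0",p,"dir deg",np.degrees(np.arctan2(*(b-a)[1::-1])))
for u,v in[(308,188),(312,293),(158,189),(156,294)]:print("unit",onz(c,u,v,.09).round(3))
# scene checks: project predicted points
P=p.copy()
for z in(.26,.0):P[2]=z;print("scene px",z,proj(s,P))
print("glue base scene",onz(s,405,279,0),"handle scene",onz(s,335,208,.062),onz(s,257,234,.062))
for q in[(.48,-.32,0),(.48,-.32,.26)]:print(proj(c,q),proj(s,q))
```

```text
head [5.60685204e-01 1.73424495e-05 2.58000000e-01] [ 0.47691182 -0.00492251  0.255     ] 0.08397251039665024 y0 [ 0.52898717 -0.00185179  0.25686486] dir deg -176.62535355108517
unit [0.627 0.146 0.09 ]
unit [0.388 0.141 0.09 ]
unit [0.633 0.494 0.09 ]
unit [0.393 0.494 0.09 ]
scene px 0.26 (np.float64(322.80686053220137), np.float64(163.19282764656785))
scene px 0.0 (np.float64(319.76703970531884), np.float64(256.2759132228634))
glue base scene [ 0.65701275 -0.18363205  0.        ] handle scene [0.64593776 0.10388064 0.062     ] [0.39447764 0.08673238 0.062     ]
(np.float64(498.9835062244367), np.float64(248.28353423244707)) (np.float64(386.5695229623036), np.float64(347.49116316668557))
(np.float64(551.2016813675864), np.float64(246.39343607495132)) (np.float64(403.4868347790261), np.float64(232.84800848981345))
```

Request:
servo_tool --pt "0.3 0 0 5 0" --pt "0.3 4 -6 9.6 5" --pt "0.3 8 -12 9.6 10" --pt "0.3 12 -19 9.6 15" --pt "0.3 16 -25 9.6 20" --pt "0.3 20 -31 9.6 25" --pt "0.3 24 -38 9.6 25" --pt "0.3 28 -45 9.6 25" --pt "0.3 31 -50 9.6 25" --pt "0.3 32.1 -51.3 9.6 25" --pt "0.3 32.1 -51.3 9.6 25" --pt "0.3 32.1 -51.3 9.6 25" --pt "0.3 32.1 -51.3 9.6 25"

```text
time_s: 1.72
ee_pos: [0.5247, -0.0018, 0.5004]
eef_rot: [3.141, -0.001, -3.085]
force: [-0.8, 0.4, -0.5]
grip_width: 0.0657
grip_force: 0.0
```

Request:
servo_tool --pt "0.3 0 0 -3 0" --pt "0.3 0 0 -6 0" --pt "0.3 0 0 -8.2 0" --pt "0.3 0 0 -8.2 0" --pt "0.3 0 0 -8.2 0" --pt "0.75 0 0 -8.2 0" --pt "0.75 0 0 -8.2 0" --pt "0.75 0 0 -8.2 0" --pt "0.75 0 0 -8.2 0" --pt "0.75 0 0 -8.2 0" --squeeze 25

```text
time_s: 2.98
ee_pos: [0.5249, -0.0022, 0.4187]
eef_rot: [3.141, 0.0, -3.085]
force: [0.5, 0.3, 1.1]
grip_width: 0.0294
grip_force: 25.0
```

Request:
servo_tool --pt "0.75 0 0 1.5 0" --pt "0.75 0 0 3 0" --pt "0.75 -0.5 -3 4 0" --pt "0.75 -1 -8 4 0" --pt "0.75 -2 -13 4 0" --pt "0.75 -3 -18 4 0" --pt "0.75 -4 -23 4 0" --pt "0.75 -4.5 -28 4 0" --pt "0.75 -4.5 -31.5 4 0" --pt "0.75 -4.5 -33 4 0" --pt "0.75 -4.5 -33 4 0" --pt "0.75 -4.5 -33 4 0"

```text
time_s: 4.47
ee_pos: [0.4801, -0.3312, 0.459]
eef_rot: [3.142, 0.0, -3.084]
force: [-0.8, 0.3, -3.8]
grip_width: 0.0292
grip_force: 25.0
```

Request:
servo_tool --pt "0.75 0 0 -1.5 0" --pt "0.75 0 0 -2.8 0" --pt "0.75 0 0 -3.5 0" --pt "0.75 0 0 -3.8 0" --pt "0.75 0 0 -4 0" --pt "0.75 0 0 -4 0" --pt "0.75 0 0 -4 0"

```text
time_s: 5.35
ee_pos: [0.4798, -0.3322, 0.4195]
eef_rot: [-3.141, 0.001, -3.085]
force: [-2.1, 0.2, 6.0]
grip_width: 0.0291
grip_force: 25.0
```

Request:
servo_tool --pt "0.35 0 0 0 0" --pt "0.35 0 0 0 0" --pt "0.35 0 0 0 0" --pt "0.35 0 0 3 0" --pt "0.35 0 0 8 0" --pt "0.35 0 5 8 0" --pt "0.35 1 11 8 -1" --pt "0.35 1.5 17 8 -2" --pt "0.35 2 23 8 -3" --pt "0.35 2.6 29 6 -3" --pt "0.5 2.6 34 3 -3" --pt "0.55 2.6 39 0 -3" --pt "0.55 2.6 42.3 -3 -3" --pt "0.55 2.6 42.3 -6 -3" --pt "0.55 2.6 42.3 -6 -3" --pt "0.55 2.6 42.3 -6 -3"

```text
time_s: 7.35
ee_pos: [0.5062, 0.0905, 0.3599]
eef_rot: [3.141, 0.001, -3.138]
force: [-0.2, 0.5, -0.3]
grip_width: 0.0422
grip_force: 0.0
```

Run:
```python
from h import *
a=snap("scene","pics/s1.png")["image"];b=snap("top","pics/t1.png")["image"]
A=cv2.resize(a[120:380,190:510],(780,634))[:,:,::-1]
cv2.imwrite("pics/v1.png",np.hstack([cv2.resize(a[130:380,200:500],(420,350)),cv2.resize(b[150:330,290:590],(380,228)) if 0 else cv2.resize(b[130:330,290:590],(380,350))])[:,:,::-1])
```

```text
(no output)
```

View pics/v1.png

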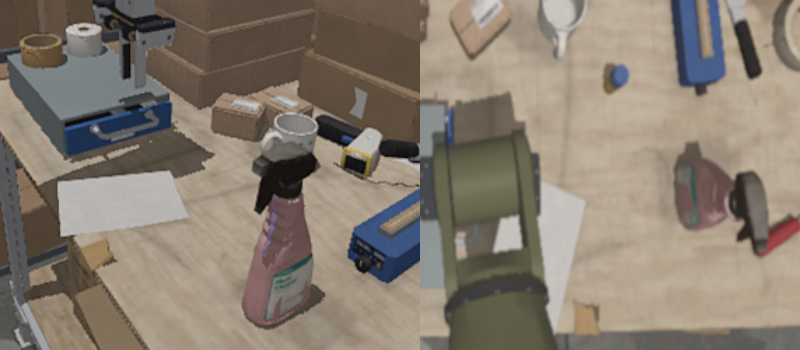

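The bottle stands upright at its new place, the bystanders are untouched and the drawer is shut. The fingers are above the handle.

Request:
servo_tool --pt "0.55 0 0 -3 0" --pt "0.55 0 0 -6 0" --pt "0.55 0 0 -9 0" --pt "0.55 0 0 -11.5 0" --pt "0.55 0 0 -11.5 0" --pt "0.55 0 0 -11.5 0"

```text
time_s: 8.2
ee_pos: [0.5064, 0.0907, 0.2451]
eef_rot: [3.141, 0.002, -3.138]
force: [-0.2, 1.0, 0.2]
grip_width: 0.0422
grip_force: 0.0
```

Request:
servo_tool --pt "1 0 0 0 0" --pt "1 0 0 0 0" --pt "1 0 0 0 0" --pt "1 0 0 0 0" --pt "1 0 0 0 0" --pt "1 0 0 0 0" --squeeze 20

```text
time_s: 8.95
ee_pos: [0.506, 0.0908, 0.2438]
eef_rot: [-3.142, 0.0, -3.137]
force: [-0.1, -0.6, 4.6]
grip_width: 0.0091
grip_force: 20.0
```

Request:
servo_tool --pt "1 0 -1 0 0" --pt "1 0 -2.5 0 0" --pt "1 0 -4 0 0" --pt "1 0 -5.5 0 0" --pt "1 0 -7 0 0" --pt "1 0 -8.5 0 0" --pt "1 0 -10 0 0" --pt "1 0 -11.5 0 0" --pt "1 0 -13 0 0" --pt "1 0 -14.5 0 0" --pt "1 0 -15.5 0 0" --pt "1 0 -16.5 0 0" --pt "1 0 -17.2 0 0" --pt "1 0 -17.8 0 0" --pt "1 0 -18.1 0 0" --pt "1 0 -18.1 0 0" --pt "1 0 -18.1 0 0"

```text
time_s: 11.08
ee_pos: [0.505, -0.0874, 0.2434]
eef_rot: [3.134, -0.005, -3.137]
force: [-13.1, 39.5, 18.5]
grip_width: 0.019
grip_force: 19.9
```

Request:
servo_tool --pt "1 0 0.3 0 0" --pt "0.55 0 0.3 0 0" --pt "0.55 0 0.3 0 0" --pt "0.55 0 0.3 0 0" --pt "0.55 0 0.3 5 0" --pt "0.55 0 0.3 11 0" --pt "0.55 0 0.3 17 0" --pt "0.55 -6 -3 20 -10" --pt "0.55 -12 -7 20 -20" --pt "0.55 -16 -13 20 -30" --pt "0.55 -16 -19 20 -40" --pt "0.55 -16 -25 20 -50" --pt "0.55 -16 -25 20 -60" --pt "0.55 -16 -25 20 -70" --pt "0.55 -16 -25 20 -80" --pt "0.55 -16 -25 20 -90" --pt "0.55 -16 -25 20 -90"

```text
time_s: 13.2
ee_pos: [0.3457, -0.3404, 0.4436]
eef_rot: [-3.141, 0.0, 1.576]
force: [0.0, -1.0, -0.4]
grip_width: 0.0423
grip_force: 0.0
```

Run:
```python
from h import *
import pickle
d={n:snap(n,f"pics/{n}2.png") for n in("scene","top")};pickle.dump(d,open("c2.pkl","wb"))
cv2.imwrite("pics/v2.png",np.vstack([cv2.resize(d["top"]["image"][170:310,240:480],(720,420),interpolation=2),cv2.resize(d["scene"]["image"][140:290,200:350+250],(480,180))[:, :].repeat(1,0) if 0 else np.zeros((1,720,3),np.uint8)])[:,:,::-1])
```

```text
(no output)
```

View pics/v2.png

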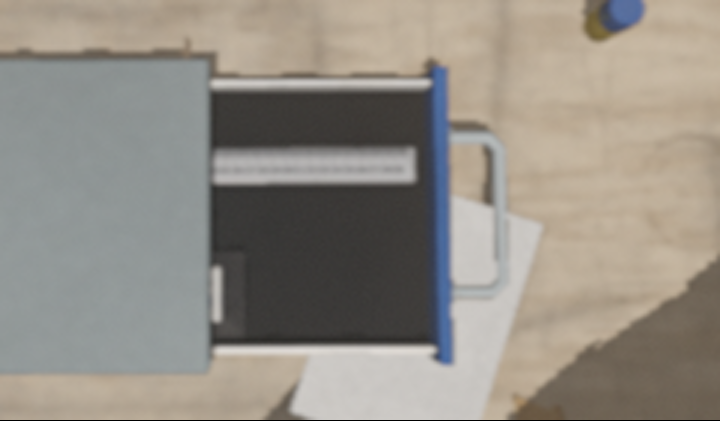

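The drawer is open and the rule is visible. In full-image pixels its front end is at about (378.5,225), it enters under the lip at (311,225.5), and the drawer front panel is at u≈385–390.

Run:
```python
from h import *
import pickle
c=pickle.load(open("c2.pkl","rb"))["top"];im=c["image"]
m=(im.min(2)>105).astype(np.uint8);m[:212]=0;m[240:]=0;m[:,:314]=0;m[:,381:]=0
cs,_=cv2.findContours(m,0,2);k=max(cs,key=cv2.contourArea);B=cv2.boxPoints(cv2.minAreaRect(k));print(B)
print(np.array([onz(c,*p,.028) for p in B]).round(4))
for u,v,z in[(385,194,.074),(386,290,.074),(390,290,.074),(406,240,.062),(310.5,190,.09),(310,293,.09)]:print(onz(c,u,v,z).round(4))
```

```text
[[313.8197  220.00296]
 [377.9828  218.95111]
 [378.1668  230.17761]
 [314.00372 231.22946]]
[[ 0.5575  0.1348  0.028 ]
 [ 0.5567 -0.0211  0.028 ]
 [ 0.5295 -0.0206  0.028 ]
 [ 0.5302  0.1349  0.028 ]]
[ 0.6116 -0.034   0.074 ]
[ 0.3901 -0.0278  0.074 ]
[ 0.39   -0.0369  0.074 ]
[ 0.5034 -0.0806  0.062 ]
[0.6226 0.1402 0.09  ]
[0.3882 0.1458 0.09  ]
```

Request:
servo_tool --pt "0.4 0 5 3 0" --pt "0.4 0 11 3 0" --pt "0.4 2 17 3 0" --pt "0.4 7 21 3 0" --pt "0.4 12 26 0 0" --pt "0.4 16 31 -5 0" --pt "0.4 19.7 35.2 -10 0" --pt "0.4 19.7 35.2 -16 0" --pt "0.4 19.7 35.2 -16 0" --pt "0.4 19.7 35.2 -16 0"

```text
time_s: 14.55
ee_pos: [0.5428, 0.0122, 0.2817]
eef_rot: [-3.137, -0.0, 1.579]
force: [0.1, -0.0, 1.0]
grip_width: 0.0565
grip_force: 0.0
```

Request:
servo_tool --pt "0.4 0 0 -2 0" --pt "0.4 0 0 -4 0" --pt "0.4 0 0 -5.5 0" --pt "0.4 0 0 -6.1 0" --pt "0.4 0 0 -6.1 0" --pt "0.4 0 0 -6.1 0"

```text
time_s: 15.3
ee_pos: [0.5431, 0.0117, 0.2234]
eef_rot: [3.141, 0.0, 1.575]
force: [-1.2, 0.7, -0.1]
grip_width: 0.0563
grip_force: 0.0
```

Request:
servo_tool --pt "0.4 0 0 -0.25 0" --pt "0.4 0 0 -0.25 0" --pt "0.8 0 0 -0.25 0" --pt "0.8 0 0 -0.25 0" --pt "0.8 0 0 -0.25 0" --pt "0.8 0 0 -0.25 0" --pt "0.8 0 0 -0.25 0" --squeeze 5

```text
time_s: 16.18
ee_pos: [0.5429, 0.0118, 0.2202]
eef_rot: [3.142, -0.0, 1.575]
force: [0.1, 0.9, -0.9]
grip_width: 0.0272
grip_force: 5.0
```

Gripped: the width is 27 mm. I'll lift a little and check that the rule pivots.

Request:
servo_tool --pt "0.8 0 0 0.5 0" --pt "0.8 0 0 1 0" --pt "0.8 0 0 1.5 0" --pt "0.8 0 0 2 0" --pt "0.8 0 0 2.5 0" --pt "0.8 0 0 2.5 0"

```text
time_s: 16.92
ee_pos: [0.5429, 0.0118, 0.2456]
eef_rot: [3.141, 0.0, 1.575]
force: [-0.1, 0.4, -0.7]
grip_width: 0.027
grip_force: 5.0
```

Run:
```python
from h import *
import pickle
s=snap("scene","pics/s3.png")
cv2.imwrite("pics/v3.png",cv2.resize(s["image"][150:270,200:360],(800,600),interpolation=2)[:,:,::-1])
for p in[(.543,-.021,.024),(.543,-.021,.049),(.543,-.02,.052),(.543,.143,.024)]:print(np.round((np.array(proj(s,p))-[200,150])*5))
```

```text
[643. 504.]
[645. 463.]
[644. 457.]
[486. 362.]
```

View pics/v3.png

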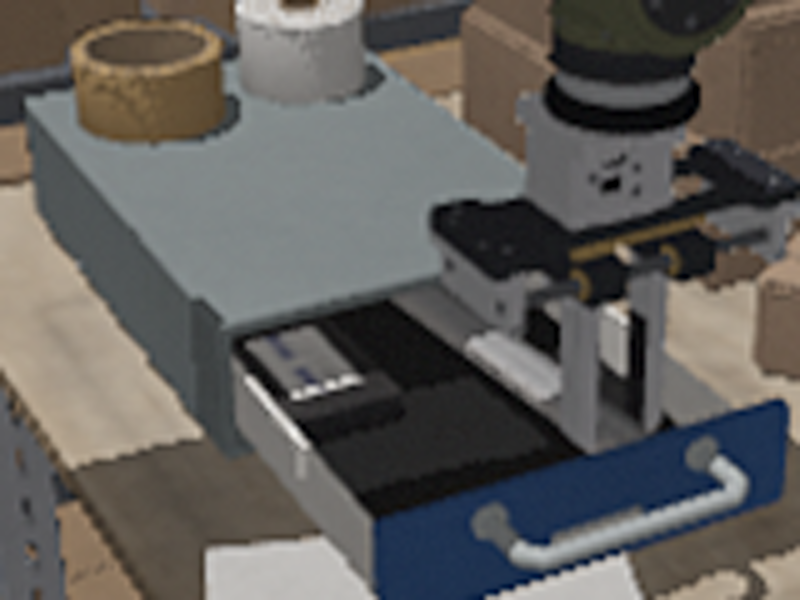

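The rule's visible stretch runs from (470,340) by the lip to (560,390) at the fingers in the crop. I'll check its slope numerically.

Run:
```python
from h import *
T=ctrl.camera("scene")
f=lambda p:np.round((np.array(proj(T,p))-[200,150])*5)
for y in(.143,.12,.06,.03):
  print(y,[(z,f((x,y,z)).tolist()) for z in(.028,.04,.053) for x in(.529,.557)])
```

```text
0.143 [(0.028, [464.0, 362.0]), (0.028, [507.0, 350.0]), (0.04, [464.0, 344.0]), (0.04, [507.0, 332.0]), (0.053, [464.0, 324.0]), (0.053, [507.0, 312.0])]
0.12 [(0.028, [484.0, 380.0]), (0.028, [527.0, 368.0]), (0.04, [484.0, 362.0]), (0.04, [527.0, 349.0]), (0.053, [484.0, 342.0]), (0.053, [528.0, 329.0])]
0.06 [(0.028, [539.0, 430.0]), (0.028, [583.0, 416.0]), (0.04, [539.0, 411.0]), (0.04, [583.0, 398.0]), (0.053, [539.0, 390.0]), (0.053, [584.0, 377.0])]
0.03 [(0.028, [568.0, 457.0]), (0.028, [613.0, 442.0]), (0.04, [568.0, 438.0]), (0.04, [613.0, 423.0]), (0.053, [569.0, 417.0]), (0.053, [614.0, 402.0])]
```

The visible edge matches a pivoted rule, at z≈.043 by the lip and .050 near the fingers, with the back end still on the floor. Next I raise the front further.

Request:
servo_tool --pt "0.8 0 0 0.6 0" --pt "0.8 0 0 1.2 0" --pt "0.8 0 0 1.8 0" --pt "0.8 0 0 2.4 0" --pt "0.8 0 0 3.0 0" --pt "0.8 0 0 3.6 0" --pt "0.8 0 0 4.2 0" --pt "0.8 0 0 4.6 0" --pt "0.8 0 0 4.6 0" --pt "0.8 0 0 4.6 0"

```text
time_s: 18.27
ee_pos: [0.5429, 0.0118, 0.291]
eef_rot: [-3.141, 0.0, 1.575]
force: [0.3, 0.1, -0.9]
grip_width: 0.0268
grip_force: 5.0
```

Run:
```python
from h import *
s=snap("scene","pics/s4.png")
cv2.imwrite("pics/v4.png",cv2.resize(s["image"][140:260,220:380],(800,600),interpolation=2)[:,:,::-1])
f=lambda p:np.round((np.array(proj(s,p))-[220,140])*5).tolist()
print([f((.529,y,z)) for y,z in((-.02,.108),(.06,.087),(.143,.067),(.143,.028))])
```

```text
[[525.0, 418.0], [440.0, 385.0], [364.0, 352.0], [364.0, 412.0]]
```

View pics/v4.png

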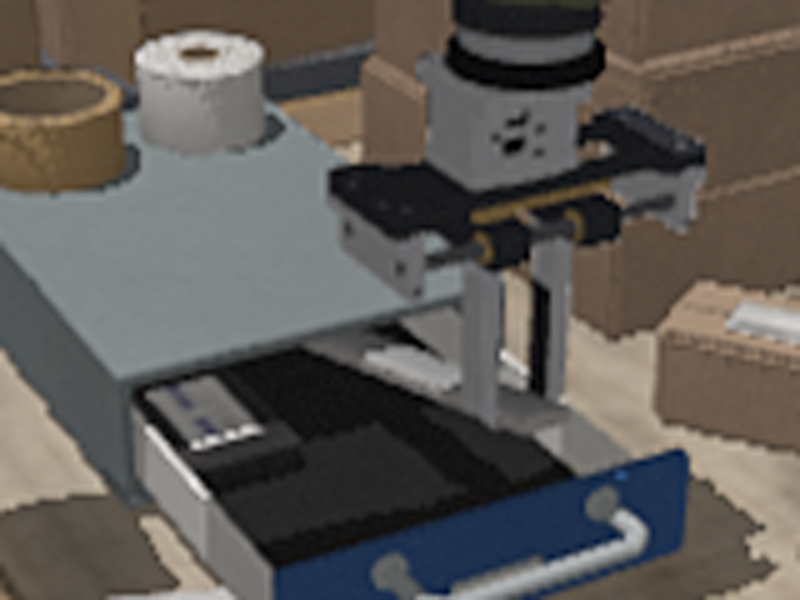

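The rule follows the predicted slant: the lip crossing is at (365,352) and the front end is near (530,420) in the crop. Now I draw it out, rising gently.

Request:
servo_tool --pt "0.8 0 -1 0.2 0" --pt "0.8 0 -2 0.5 0" --pt "0.8 0 -3 0.8 0" --pt "0.8 0 -4 1.1 0" --pt "0.8 0 -5 1.4 0" --pt "0.8 0 -6 1.7 0" --pt "0.8 0 -7 2 0" --pt "0.8 0 -8 2.3 0" --pt "0.8 0 -9 2.6 0" --pt "0.8 0 -10 2.8 0" --pt "0.8 0 -10 2.8 0"

```text
time_s: 19.7
ee_pos: [0.5429, -0.0889, 0.3192]
eef_rot: [3.141, 0.0, 1.574]
force: [0.6, -0.2, -0.5]
grip_width: 0.0269
grip_force: 5.0
```

Request:
servo_tool --pt "0.8 0 -1 0.3 0" --pt "0.8 0 -2 0.6 0" --pt "0.8 0 -3 0.9 0" --pt "0.8 0 -4 1.2 0" --pt "0.8 0 -5 1.5 0" --pt "0.8 0 -6 1.9 0" --pt "0.8 0 -7 2.3 0" --pt "0.8 0 -7.5 2.5 0" --pt "0.8 0 -7.5 2.5 0"

```text
time_s: 20.82
ee_pos: [0.5429, -0.1635, 0.3442]
eef_rot: [3.141, 0.0, 1.575]
force: [-0.7, -0.2, -0.2]
grip_width: 0.0272
grip_force: 5.0
```

Run:
```python
from h import *
s=snap("scene","pics/s5.png");t=snap("top","pics/t5.png")
cv2.imwrite("pics/v5.png",np.vstack([cv2.resize(s["image"][120:270,220:420],(480,360),interpolation=2),cv2.resize(t["image"][180:280,270:470],(480,240),interpolation=2)])[:,:,::-1])
```

```text
(no output)
```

View pics/v5.png

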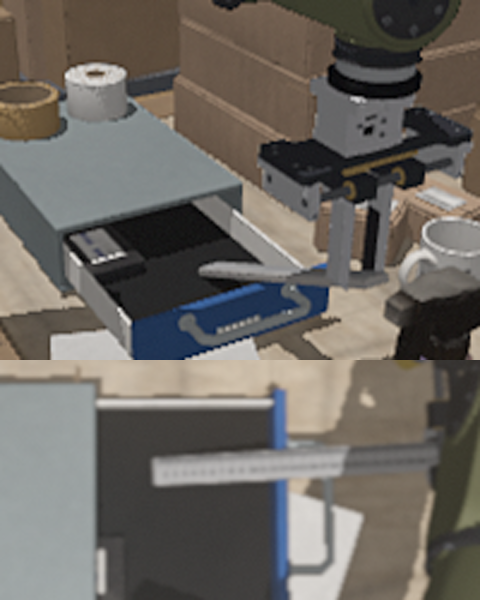

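The rule's back end is now clear of the lip: in the top view it is at px 333, against 311 for the lip. I'll firm up the grip and lift.

Request:
servo_tool --pt "1 0 0 0 0" --pt "1 0 0 0 0" --pt "1 0 0 1 0" --pt "1 0 0 2.5 0" --pt "1 0 0 4.5 0" --pt "1 0 0 7 0" --pt "1 0 0 10 0" --pt "1 0 0 13 0" --pt "1 0 0 16 0" --pt "1 0 0 19 0" --pt "1 0 0 22 0" --pt "1 0 0 24 0" --pt "1 0 0 25 0" --pt "1 0 0 25 0" --pt "1 0 0 25 0" --pt "1 0 0 25 0" --squeeze 40

```text
time_s: 22.92
ee_pos: [0.543, -0.1633, 0.5935]
eef_rot: [-3.14, -0.0, 1.575]
force: [0.8, -0.2, -0.9]
grip_width: 0.0262
grip_force: 40.0
```

Run:
```python
from h import *
s=snap("scene","pics/s6.png");cv2.imwrite("pics/v6.png",s["image"][40:360,200:520,::-1])
for z in(.3,.25,.2,.15):print(z,np.round(np.array(proj(s,(.543,.1,z)))-[200,40]))
```

```text
0.3 [106.  94.]
0.25 [106. 113.]
0.2 [105. 131.]
0.15 [105. 148.]
```

View pics/v6.png

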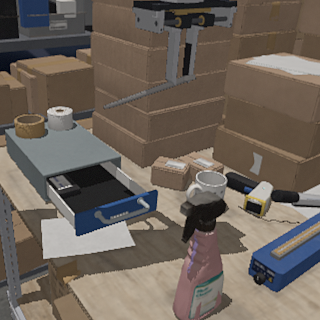

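The rule is held on a slant with its back end at crop (104,107), which puts it at z≈0.265. The bottle is upright and everything else is untouched, so I'll hand in.

```bash
python3 -c "
from station import ctrl
print(ctrl.hand_in())"
```

```text
the job is handed in; nothing more can be done
None
```

The job is handed in, though it returned no verdict: the gripper holds the rule with its lower end about 0.26 m above the bench, the drawer is out to its stop, the spray bottle stands upright clear of it, and the mug, carton and glue stick were left alone.

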